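# Prop a washed lino block up to drain

## Task

The brown carved lino block has been washed and must drain: stand the white pot with the red lid upright in the blue ring on the plywood draining board, then lean the block against the pot, resting its lower short end on the board just behind the dark strip, with the pot under the middle of its width and the carved face up and sloping towards the strip. The other short end must stick up over the pot's lid; let go of everything, and leave the teal block, the gouge and the roller where they are.

Things in the scene. Friction and masses are not known exactly. Their poses are not given: they have to be found in the camera images.
- drain_board: Fixed plywood draining board lying on the table, 165 mm long (its x) by 120 mm wide (its y), top surface 10 mm above the table. Origin at the middle of its underside. Along its -x edge (always the edge nearer the robot, give or take 17 degrees of yaw) runs a dark wooden stop strip 14 mm wide, 120 mm long, standing 10 mm above the board's top. A blue ring is painted on the +x part. Flat and bare otherwise (grooves and ring are paint only)
- ring_mark (a point): Centre of the painted blue ring (inner diameter 64 mm, outer 72 mm), on the board's top surface, 31.5 mm to +x of the board's middle; axes as the board's. The painted ring is no obstacle
- strip_foot (a point): On the board's top surface, in the middle of the foot of the strip's inner (+x) face, 100 mm to -x of the ring's centre; axes as the board's
- block_center (a point): Centre of the loose brown lino block, a flat slab 95 mm (its x) by 65 mm (its y) by 21 mm (its z), about 0.1 kg, lying flat with the carved face (brown with pale wavy lines) up; its z points out of the carved face. The two short ends are alike
- pot_center (a point): Centre (half-way up) of the loose white pot with red screw lid (lid fixed), a round upright cylinder 58 mm in diameter, 50 mm tall; z up along its axis
- carved_block: The same brown block; origin in the middle of the underside
- pot: The same pot; origin in the middle of its underside
- teal_block_center (a point): Bystander: centre of a smaller loose lino block with a teal face, 60 x 75 x 21 mm. Not to be moved
- gouge_center (a point): Bystander: centre of a loose lino gouge with a pear-shaped wooden handle, 96 mm long (its x), 30 mm wide and 27 mm tall. Not to be moved
- roller_center (a point): Bystander: centre of a loose ink roller with a red handle, 188 mm long (its x), 86 mm wide and 33 mm tall. Not to be moved
Not all that is in view belongs to the job. Leave any green or yellow look-alike of the pot alone.

How it is judged (in metres and radians):
On the way:
1. the pot stands upright in the ring, let go (horizontal distance between pot and ring_mark below 0.013 m and height (world z) of pot between 0.005 and 0.015 m and angle between pot's own z axis and vertical below 0.08 rad and contact force between pot and the fingers below 0.05 N), for 0.2 s.
At the end, for the whole second after the job is handed in: Pot upright on the board within 16 mm of the ring's centre; block released, at rest, touching board and pot, carved face up, leaning 30 to 55 deg from flat, width along the strip within 15 deg, centre within 20 mm of the board's middle line, 26-56 mm behind the strip, 28-52 mm above the board (horizontal distance between pot and ring_mark below 0.016 m and height (world z) of pot between 0.005 and 0.015 m and angle between pot's own z axis and vertical below 0.08 rad and angle between block_center's own z axis and vertical between 0.52 and 0.96 rad and angle between the y axis of block_center and the y axis of drain_board, either way round below 0.26 rad and x of block_center in the frame of strip_foot between 0.026 and 0.056 m and y of block_center in the frame of strip_foot between -0.02 and 0.02 m and z of block_center in the frame of strip_foot between 0.028 and 0.052 m and contact force between carved_block and pot above 0.03 N and contact force between carved_block and drain_board above 0.1 N and linear speed of each of carved_block, pot below 0.02 m/s).
It fails at once if a bystander (teal block, gouge or roller) is moved by more than 30 mm (distance of any of teal_block_center, gouge_center, roller_center from where it was at the start of the episode above 0.03 m).
It also fails if it takes over 61 s, if anything falls off the work surface, if the arm or the gripper's body presses on something with over 40 N, if the wrist force passes 120 N, or if a joint passes its speed limit or range.

## Robot

A 6-joint arm with a two-finger parallel gripper is mounted at the origin on the work surface; the furniture and walls round the work are solid. World frame = base frame: x ahead of the robot, y to its left, z up, the work surface at z = 0. Lengths are in m, angles in degrees, forces in N, time in s.
With the tool pointing down it reaches from about 0.25 to 0.725 m from the base axis. Payload 9.7 kg.
Tool frame: the origin (TCP) lies midway between the tips of the shut fingers; the grasp point (between the pads) lies 19 mm behind it (bot.hold_point_z is the distance from the TCP to the grasp point, in m); z points along the fingers, y is the line along which they close (so a half turn about z gives the same grasp; the last joint's range is limited). The gripper opens to 85 mm and grips with 20 to 120 N. Pads are 22 mm wide; open, the fingers measure 114 mm over their backs; the gripper's body (76 mm by 85 mm) begins 54 mm behind the grasp point. The pads swing forward as they close: fully open they stand 13 mm farther back than shut.
Start: joints at [69.786, 4.979, 10.078, 95.1, 0, 90], TCP at [0.19, 0.516, 0.231] pointing down, gripper open.
Joint ranges: [-179.16, 179.16], [-48.56, 103.87], [-65.8, 70.77], [-126.05, 130.52], [-82.76, 87.17], [-180, 180]. Speed limits (degrees/s): [127.2, 127.2, 147.25, 180, 180, 180].

## Interface

Orientations are given as [roll, pitch, yaw] about the fixed x, y, z axes, in that order (R = Rz(yaw) Ry(pitch) Rx(roll)).
In Python, from workcell import bot gives the robot as it stands.
- The arm moves only by the tool play_rows, never from a script. Its argument "steps" is a list that holds one entry, the list of rows, each a list of 4 numbers: the shift along the tool's x, y, z in m, then the turn about the tool's z in rad. In form: [[[tx, ty, tz, yaw], ...]]. A call has exactly 5 rows; each row shifts and turns the commanded pose from where the row before left it, along the tool's axes as they then stand; what a row does not reach is not made up. A row lasts 1/12 s, in which the tool goes at most 41.7 mm and 7.16 degrees, less where a joint would pass 70% of its speed; a pose out of reach is approached as far as the arm can. A call is refused whole if a number of a shift passes 0.0417 or a number of a turn 0.125, either way. A call with a gripper value outside its range is refused whole. "gripper" is the finger opening in m, from 0 to 0.0854, set as the call begins (left out, the last holds). The fingers move at their own pace and stop on an object; "squeeze" is the grip in N (left out, the last holds). Time passes only in rows, so rows that do not move let the fingers close, or fill a call up. It gives the time, the measured TCP pose, the force, the opening and the grip force at its end, in the units of the state.
- bot.get_obs(): the state, without advancing time (a new reading comes with each control period).
- bot.camera(name): name is "scene" or "top" or "wrist"; returns a dict with "img" (420x560x3 uint8, blue, green, red), "vfov" (degrees; the focal length in pixels is half the picture's height over the tangent of half this angle, whatever the lens; pixels are square), "cx", "cy" (the principal point, pixels), "xyz" and "attitude" of the camera in the world. Camera axes: x right, y down, z forward; pixel columns grow to the right and rows downward; lengths in m; the calibration is good to about 2 mm. A picture is of the moment at which its call begins. There is no depth.
- bot.job_done(): hands the job in; it is judged then, once.
The state is a dict: "time": time; "q": joint angles; "qd": joint speeds; "joint_efforts": joint torques, N m; "ee_pos": TCP position; "tcp_rot": TCP orientation; "wrist_force": force on the tool from outside, world axes, zero at the start; "torque": the same for the moment, N m; "opening": finger opening in m; "grasp_force": force on a finger pad.
Only numpy, scipy, OpenCV 4.12 (cv2) and the standard library are available. Lean on these libraries where they do the work, as an engineer would, in place of code of your own. Each camera call takes 0.05 s, during which the arm holds its last target. There are 200 camera calls.

## Working session

There is one attempt and no reset: what is moved stays moved. The work goes in short steps, Python scripts to look and compute and a tool call to move; the robot and the scene stay as the last step left them, time stands still between calls to the robot, and variables do not carry over. Pictures are saved under pics/ and viewed, at most 10 in all, crops included, and the job is handed in when it is done.

Besides the shell and the picture viewer there is one more tool, called by a JSON object that holds its "name" and its "arguments". play_rows: Moves the arm, as the interface text tells. Its arguments: {"type":"object","properties":{"steps":{"type":"array","items":{"type":"array","items":{"type":"array","items":{"type":"number"}}}},"gripper":{"type":"number"},"squeeze":{"type":"number"}},"required":["steps"]}

```bash
mkdir -p pics
cat > h.py <<'E'
import numpy as np,cv2
from scipy.spatial.transform import Rotation as R
from workcell import bot
def cam(n):
    c=bot.camera(n); c['f']=c['img'].shape[0]/2/np.tan(np.radians(c['vfov'])/2); a=np.array(c['attitude'],float)
    c['R']=a if a.shape==(3,3) else R.from_euler('xyz',a,degrees=True).as_matrix(); c['p']=np.array(c['xyz']); return c
def ray(c,u,v,z):
    d=c['R']@np.array([(u-c['cx'])/c['f'],(v-c['cy'])/c['f'],1.]); return c['p']+d*(z-c['p'][2])/d[2]
def proj(c,P):
    q=c['R'].T@(np.array(P)-c['p']); return c['f']*q[:2]/q[2]+[c['cx'],c['cy']]
E
python3 - <<'E'
from h import *
o=bot.get_obs();print(o)
for n in('top','scene'):
    c=cam(n);print({k:c[k] for k in c if k!='img'});cv2.imwrite(f'pics/{n}0.png',c['img'])
E
```

```text
{'time': 0.0, 'q': array([6.97867340e+01, 5.01278229e+00, 1.00333393e+01, 9.50986403e+01,
       5.86282677e-04, 8.99998265e+01]), 'qd': array([-0.02739605,  0.03617507, -0.00265374,  0.08766025,  0.03655604,
        0.00805193]), 'joint_efforts': array([-1.12176353e-03, -5.20385814e+01,  4.64807117e+01,  1.60296040e-02,
       -5.94887092e-05,  6.85888125e-06]), 'ee_pos': array([0.18995227, 0.51591494, 0.23055694]), 'tcp_rot': array([-1.79921917e+02, -5.86518612e-04,  1.59786907e+02]), 'wrist_force': array([ 0.1325011 , -0.51462379, -0.30322143]), 'torque': array([0.0429297 , 0.00785245, 0.05334904]), 'grasp_force': 0.0, 'opening': 0.08550468885176854}
{'vfov': 44.59237356276691, 'cx': 286.0465403244768, 'cy': 216.74486061343802, 'xyz': array([0.42281805, 0.09395199, 1.53804619]), 'attitude': array([-1.76994984e+02,  6.57103656e-02, -9.10313428e+01]), 'f': np.float64(512.1299894137618), 'R': array([[-1.79993441e-02, -9.98462088e-01,  5.24354983e-02],
       [-9.99837341e-01,  1.80347185e-02,  2.01512434e-04],
       [-1.14686198e-03, -5.24233421e-02, -9.98624293e-01]]), 'p': array([0.42281805, 0.09395199, 1.53804619])}
{'vfov': 57.679710963218156, 'cx': 277.81094812069546, 'cy': 210.3481727243617, 'xyz': array([ 0.05089018, -0.35334532,  0.7502345 ]), 'attitude': array([-137.72640874,   -0.77136213,  -45.25036596]), 'f': np.float64(381.3599657514235), 'R': array([[ 0.70394639, -0.5191234 ,  0.48473743],
       [-0.71012551, -0.52735748,  0.46649314],
       [ 0.0134624 , -0.67261057, -0.73987417]]), 'p': array([ 0.05089018, -0.35334532,  0.7502345 ])}
```

View pics/top0.png

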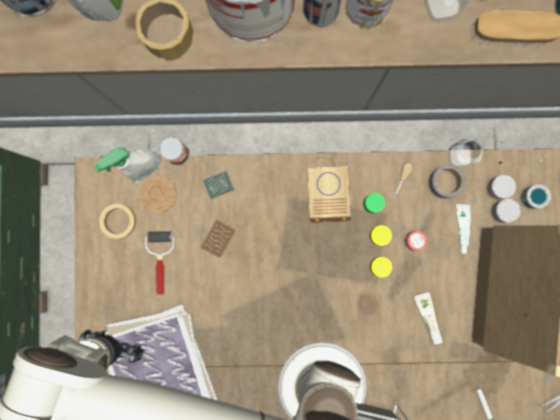

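View pics/scene0.png

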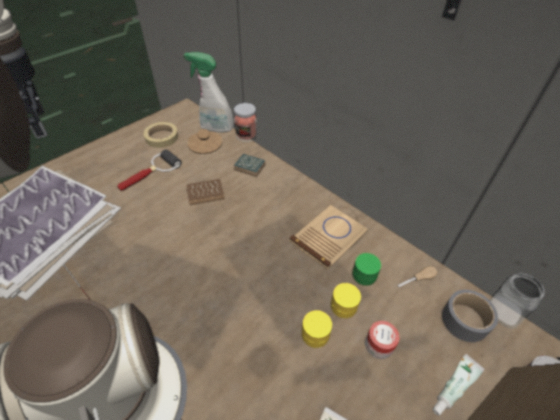

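The top view shows the pot candidates: red-and-white lid (417,240), green (375,203), yellow (381,236) and (381,267), and a pink jar (174,151). I choose (417,240). The block candidates are brown carved (218,239), teal (219,184) and the cork disc (158,194). I choose (218,239). The board is at (329,193) with its ring at (329,183), the roller at (160,262) and the gouge at (403,177). The scene view agrees: pot (383,336), block (205,191), board (331,235).

```bash
cat >> h.py <<'E'
def blob(c,lo,hi,roi,hsv=True,k=3):
    x0,y0,x1,y1=roi; im=cv2.cvtColor(c['img'],cv2.COLOR_BGR2HSV); m=cv2.inRange(im,np.array(lo),np.array(hi))
    if lo[0]<=2: m|=cv2.inRange(im,np.array([170,lo[1],lo[2]]),np.array([180,255,255])) if hi[0]<=12 else 0
    z=np.zeros_like(m); z[y0:y1,x0:x1]=m[y0:y1,x0:x1]; z=cv2.morphologyEx(z,cv2.MORPH_CLOSE,np.ones((k,k),np.uint8))
    cs,_=cv2.findContours(z,cv2.RETR_EXTERNAL,cv2.CHAIN_APPROX_NONE); return max(cs,key=cv2.contourArea) if cs else None
E
python3 - <<'E'
from h import *
t=cam('top')
hs=cv2.cvtColor(t['img'],cv2.COLOR_BGR2HSV)
for u,v in[(218,239),(212,245),(240,250),(329,205),(318,208),(330,174),(319,183),(330,219),(300,200)]:print((u,v),hs[v,u])
c=blob(t,[0,100,80],[10,255,255],(400,220,435,260));(e,r)=cv2.minEnclosingCircle(c)
print('pot',e,r,ray(t,*e,.05))
# pixel rays of rough corners
for n,u,v,z in[('block',218,239,.021),('ring',329,183,.01),('board',329,193,.01),('teal',219,184,.02)]:print(n,ray(t,u,v,z))
a=cv2.resize(t['img'][135:275,140:440],None,fx=2.6,fy=2.6,interpolation=cv2.INTER_CUBIC);cv2.imwrite('pics/crop.png',a)
E
```

```text
(218, 239) [ 15  91 143]
(212, 245) [ 15  85 147]
(240, 250) [ 18  74 170]
(329, 205) [ 18  95 218]
(318, 208) [ 18  92 217]
(330, 174) [ 20  69 226]
(319, 183) [ 20  77 225]
(330, 219) [ 12 133 111]
(300, 200) [ 18  74 163]
pot (416.4750061035156, 240.0) 10.713433265686035 [ 0.42655211 -0.28295238  0.05      ]
block [0.44015681 0.2968311  0.021     ]
ring [ 0.60201333 -0.03631227  0.01      ]
board [ 0.57192709 -0.03563832  0.01      ]
teal [0.60378988 0.2921801  0.02      ]
```

View pics/crop.png

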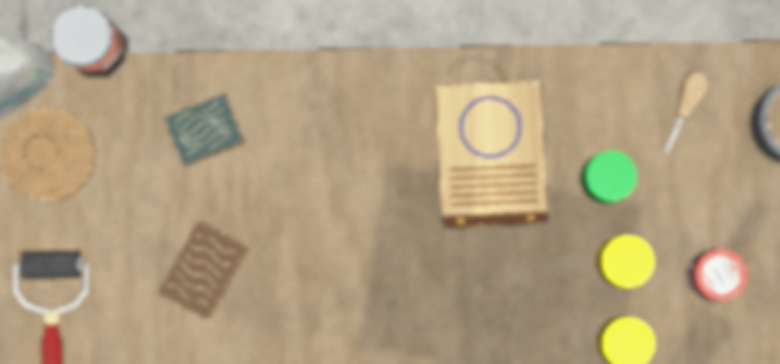

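The crop confirms it: the pot is the white body with red-rimmed lid at crop (720,275), apart from the plain yellow and green tubs. The brown carved block is at crop (203,270). I'm moving towards the pot with the fingers closing along world x, clear of the yellow tub.

{"name": "play_rows", "arguments": {"steps": [[[0,0,0,0.122],[0,0,0,0.122],[0,0,0,0.122],[0,0,0,0.122],[0,0,0,0.122]]], "gripper": 0.085, "squeeze": 30}}

```text
time: 0.57
ee_pos: [0.19, 0.516, 0.231]
tcp_rot: [-180.0, 0.0, 124.5]
wrist_force: [-0.6, -0.3, -0.8]
opening: 0.0848
grasp_force: 0.0
```

{"name": "play_rows", "arguments": {"steps": [[[0,0,0,0.122],[0,0,0,0.122],[0,0,0,0.122],[0,0,0,0.122],[0,0,0,0.122]]]}}

```text
time: 0.98
ee_pos: [0.19, 0.5161, 0.231]
tcp_rot: [-180.0, 0.0, 89.5]
wrist_force: [-0.1, 0.3, -0.4]
opening: 0.085
grasp_force: 0.0
```

{"name": "play_rows", "arguments": {"steps": [[[-0.038,0.011,0,0],[-0.038,0.011,0,0],[-0.038,0.011,0,0],[-0.038,0.011,0,0],[-0.038,0.011,0,0]]]}}

```text
time: 1.4
ee_pos: [0.2445, 0.3243, 0.2309]
tcp_rot: [-180.0, 0.0, 89.9]
wrist_force: [0.3, 0.3, 0.4]
opening: 0.0849
grasp_force: 0.0
```

{"name": "play_rows", "arguments": {"steps": [[[-0.038,0.011,0,0],[-0.038,0.011,0,0],[-0.038,0.011,0,0],[-0.038,0.011,0,0],[-0.038,0.011,0,0]]]}}

```text
time: 1.82
ee_pos: [0.2991, 0.1342, 0.2313]
tcp_rot: [180.0, -0.0, 89.9]
wrist_force: [1.1, 0.9, 1.0]
opening: 0.0851
grasp_force: 0.0
```

{"name": "play_rows", "arguments": {"steps": [[[-0.038,0.011,0,0],[-0.038,0.011,0,0],[-0.038,0.011,0,0],[-0.038,0.011,0,0],[-0.038,0.011,0,0]]]}}

```text
time: 2.23
ee_pos: [0.3537, -0.0563, 0.2314]
tcp_rot: [180.0, 0.0, 89.9]
wrist_force: [1.0, 1.1, 1.0]
opening: 0.0847
grasp_force: 0.0
```

{"name": "play_rows", "arguments": {"steps": [[[-0.037,0.011,0,0],[-0.037,0.011,0,0],[-0.037,0.011,0,0],[-0.03,0.011,0,0],[0,0,0,0]]]}}

```text
time: 2.65
ee_pos: [0.3985, -0.1995, 0.2299]
tcp_rot: [-179.9, 0.0, 89.7]
wrist_force: [0.7, 1.3, 0.5]
opening: 0.0849
grasp_force: 0.0
```

Run:
```python
from h import *
o=bot.get_obs();print(o['time'],o['ee_pos'],o['tcp_rot'],bot.hold_point_z)
c=cam('wrist');print(c['p'],c['R'],c['f'],c['cx'],c['cy']);cv2.imwrite('pics/w1.png',c['img'])
b=blob(c,[0,100,80],[10,255,255],(0,0,560,420))
(e,r)=cv2.minEnclosingCircle(b);el=cv2.fitEllipse(cv2.convexHull(b));print(e,r,el,ray(c,*el[0],.05),cv2.contourArea(b))
```

```text
2.65 [ 0.39846467 -0.19951681  0.22987846] [-1.79925806e+02  2.00840022e-02  8.96695842e+01] 0.0187
[ 0.39876032 -0.12849326  0.37203427] [[ 9.99987324e-01 -4.95147656e-03 -9.13862111e-04]
 [-5.01041220e-03 -9.60604285e-01 -2.77874618e-01]
 [ 4.98029798e-04  2.77875675e-01 -9.60616917e-01]] 310.0256454036524 277.7612396199594 208.48093323697248
(303.0093078613281, 254.78858947753906) 26.516382217407227 ((302.7804870605469, 254.8897247314453), (51.0160026550293, 53.14323425292969), 165.8197479248047) [ 0.42645953 -0.27639915  0.05      ] 2063.5
```

View pics/w1.png

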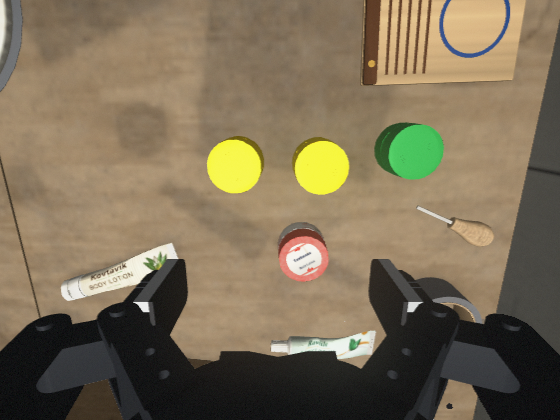

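The wrist view shows the pot's lid at (303,257), with the yellow tubs at (234,165) and (321,167), green at (416,151), and the board at the top right. Its position (0.427,-0.279) agrees with the top view, so I'm going down to grasp.

{"name": "play_rows", "arguments": {"steps": [[[-0.027,0.009,0.01,0],[-0.027,0.009,0.01,0],[-0.0255,0.01,0.01,0],[0,0,0.02,0],[0,0,0.03,0]]]}}

```text
time: 3.12
ee_pos: [0.4264, -0.2756, 0.1521]
tcp_rot: [179.9, 0.1, 89.8]
wrist_force: [-0.1, 0.1, 0.8]
opening: 0.0852
grasp_force: 0.0
```

{"name": "play_rows", "arguments": {"steps": [[[0,0,0.03,0],[0,0,0.03,0],[0,0,0.03,0],[0,0,0.02,0],[0,0,0,0]]]}}

```text
time: 3.53
ee_pos: [0.4232, -0.2725, 0.037]
tcp_rot: [-179.7, -0.2, 89.9]
wrist_force: [-0.5, 0.7, -0.2]
opening: 0.085
grasp_force: 0.0
```

Run:
```python
from h import *
o=bot.get_obs();print(o['time'],o['ee_pos'],o['wrist_force'])
c=cam('wrist')
b=blob(c,[0,100,80],[10,255,255],(0,0,560,420))
el=cv2.fitEllipse(cv2.convexHull(b));print(el,ray(c,*el[0],.05),cv2.contourArea(b), (el[1][0]/c['f'])*(c['p'][2]-.05)/.96)
```

```text
3.5333 [ 0.42316233 -0.27247228  0.03698272] [-0.51790533  0.71169098 -0.23951464]
((285.5099792480469, 283.8463134765625), (120.47321319580078, 123.56389617919922), 176.85879516601562) [ 0.42686283 -0.27546719  0.05      ] 11410.5 0.05240029578756409
```

{"name": "play_rows", "arguments": {"steps": [[[-0.003,0.0035,0.004,0],[0,0,0.01,0],[0,0,0.01,0],[0,0,0,0],[0,0,0,0]]]}}

```text
time: 4.0
ee_pos: [0.4287, -0.2777, 0.0169]
tcp_rot: [-180.0, -0.0, 89.9]
wrist_force: [0.5, 0.5, 0.7]
opening: 0.085
grasp_force: 0.0
```

{"name": "play_rows", "arguments": {"steps": [[[0,0,0,0],[0,0,0,0],[0,0,0,0],[0,0,0,0],[0,0,0,0]]], "gripper": 0.04}}

```text
time: 4.42
ee_pos: [0.4292, -0.2781, 0.018]
tcp_rot: [179.9, 0.0, 89.9]
wrist_force: [-0.4, -0.1, 4.9]
opening: 0.0574
grasp_force: 32.3
```

{"name": "play_rows", "arguments": {"steps": [[[0,0,0,0],[0,0,0,0],[0,0,-0.01,0],[0,0,-0.015,0],[0,0,-0.02,0]]]}}

```text
time: 4.83
ee_pos: [0.4281, -0.2773, 0.0619]
tcp_rot: [-179.9, -0.1, 89.9]
wrist_force: [0.0, 0.2, -1.3]
opening: 0.0574
grasp_force: 32.3
```

{"name": "play_rows", "arguments": {"steps": [[[0,0,-0.02,0],[0,0,-0.02,0],[0,0,-0.02,0],[0,0,-0.02,0],[0,0,0,0]]]}}

```text
time: 5.25
ee_pos: [0.4301, -0.2786, 0.1468]
tcp_rot: [179.7, 0.2, 89.9]
wrist_force: [-0.4, -0.6, -0.7]
opening: 0.0569
grasp_force: 32.3
```

{"name": "play_rows", "arguments": {"steps": [[[0.031,0.024,0,0],[0.031,0.024,0,0],[0.031,0.024,0,0],[0.031,0.024,0,0],[0.031,0.024,0,0]]]}}

```text
time: 5.67
ee_pos: [0.5498, -0.1214, 0.1419]
tcp_rot: [-180.0, -0.0, 89.9]
wrist_force: [2.1, -0.3, -0.7]
opening: 0.0571
grasp_force: 32.4
```

{"name": "play_rows", "arguments": {"steps": [[[0,0,0,0],[0,0,0,0],[0,0,0,0],[0,0,0,0],[0,0,0,0]]]}}

```text
time: 6.08
ee_pos: [0.5487, -0.1241, 0.1424]
tcp_rot: [-180.0, 0.0, 89.8]
wrist_force: [0.3, -0.2, -1.1]
opening: 0.057
grasp_force: 32.6
```

Run:
```python
from h import *
o=bot.get_obs();print(o['time'],o['ee_pos'],o['wrist_force'])
c=cam('wrist');cv2.imwrite('pics/w2.png',c['img']);print(c['p'])
b=blob(c,[100,80,60],[130,255,255],(0,0,560,300))
el=cv2.fitEllipse(cv2.convexHull(b));print(el,cv2.contourArea(b),ray(c,*el[0],.01))
```

```text
6.0833 [ 0.54867699 -0.1240615   0.14235258] [ 0.3206348  -0.20202096 -1.07043905]
[ 0.54864226 -0.05309023  0.28450683]
((341.6842346191406, 88.54376983642578), (84.86419677734375, 92.97865295410156), 19.575511932373047) 6095.5 [ 0.6021865  -0.02907265  0.01      ]
```

View pics/w2.png

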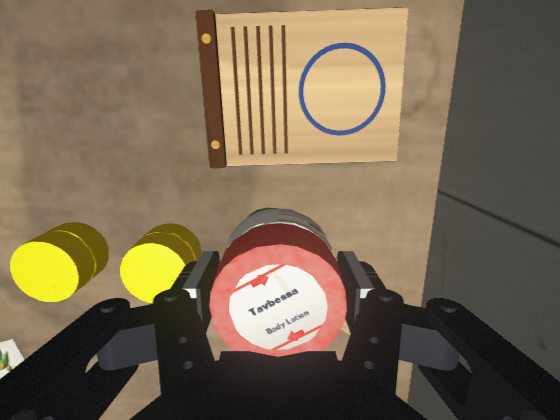

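The held pot is at (277,290), the ring centre at (342,89), and the strip at the left, columns 196 to 226. The board's right corners are at (408,8) and (397,161).

Run:
```python
from h import *
c=cam('wrist')
# edges refined: strip mask (dark brown) & board mask
b=blob(c,[0,90,20],[14,255,120],(180,0,240,180)); print(cv2.minAreaRect(b))
s=cv2.boxPoints(cv2.minAreaRect(b)); print(s)
P=[ray(c,u,v,.02) for u,v in s]; print(np.round(P,4))
A,B=ray(c,408,8,.01),ray(c,397,161,.01); d=A-B; print('edge',A,B,np.linalg.norm(d),np.degrees(np.arctan2(-d[0],d[1])))
ring=ray(c,341.7,88.5,.01); yaw=np.arctan2(-d[0],d[1]); ex=np.array([np.cos(yaw),np.sin(yaw),0]); print('foot from ring',ring-.1*ex, 'ring->edge',(A-ring)@ex)
t=cam('top'); b=blob(t,[100,20,60],[140,255,255],(305,160,355,205)); print(cv2.contourArea(b)); e=cv2.fitEllipse(cv2.convexHull(b));print(e,ray(t,*e[0],.01))
```

```text
((211.30738830566406, 88.38114929199219), (158.89022827148438, 19.01250648498535), 84.80557250976562)
[[194.64755   10.122955]
 [213.58197    8.401642]
 [227.96722  166.63934 ]
 [209.0328   168.36066 ]]
[[ 0.4871  0.0254  0.02  ]
 [ 0.5014  0.0265  0.02  ]
 [ 0.5065 -0.0922  0.02  ]
 [ 0.4902 -0.0936  0.02  ]]
edge [0.6506825  0.02940854 0.01      ] [ 0.65445235 -0.08915336  0.01      ] 0.11862182407846088 1.82118676573722
foot from ring [ 0.5023648  -0.03222067  0.01      ] ring->edge 0.050201380668892084Traceback (most recent call last):
  File "<stdin>", line 9, in <module>
cv2.error: OpenCV(4.12.0) /io/opencv/modules/imgproc/src/shapedescr.cpp:315: error: (-215:Assertion failed) npoints >= 0 && (depth == CV_32F || depth == CV_32S) in function 'contourArea'
```

{"name": "play_rows", "arguments": {"steps": [[[0.03,0.017,0,0],[0.034,0.017,0,0],[0.03,0.017,0.02,0],[0,0,0.025,0],[0,0,0.025,0]]]}}

```text
time: 6.65
ee_pos: [0.6014, -0.0279, 0.0718]
tcp_rot: [179.9, -0.0, 90.0]
wrist_force: [-0.3, 0.5, -1.3]
opening: 0.0575
grasp_force: 32.7
```

{"name": "play_rows", "arguments": {"steps": [[[0,0,0.02,0],[0,0,0.012,0],[0,0,0,0],[0,0,0,0],[0,0,0,0]]]}}

```text
time: 7.07
ee_pos: [0.6012, -0.0296, 0.042]
tcp_rot: [179.9, 0.0, 89.9]
wrist_force: [0.3, -0.5, -0.1]
opening: 0.0574
grasp_force: 32.7
```

{"name": "play_rows", "arguments": {"steps": [[[0,0,0.006,0],[0,0,0.005,0],[0,0,0,0],[0,0,0,0],[0,0,0,0]]]}}

```text
time: 7.48
ee_pos: [0.6005, -0.0292, 0.0294]
tcp_rot: [180.0, 0.0, 89.9]
wrist_force: [-0.5, 0.2, -1.4]
opening: 0.0575
grasp_force: 32.7
```

{"name": "play_rows", "arguments": {"steps": [[[0,0,0.001,0],[0,0,0.001,0],[0,0,0,0],[0,0,0,0],[0,0,0,0]]]}}

```text
time: 7.9
ee_pos: [0.6007, -0.0292, 0.028]
tcp_rot: [180.0, 0.0, 89.9]
wrist_force: [-2.2, 0.2, 6.0]
opening: 0.0574
grasp_force: 33.1
```

Contact at the expected height. I'm releasing and lifting off.

{"name": "play_rows", "arguments": {"steps": [[[0,0,0,0],[0,0,0,0],[0,0,0,0],[0,0,0,0],[0,0,0,0]]], "gripper": 0.085}}

```text
time: 8.32
ee_pos: [0.6004, -0.0292, 0.0271]
tcp_rot: [-180.0, 0.0, 89.9]
wrist_force: [-0.3, -0.1, 0.5]
opening: 0.085
grasp_force: 0.0
```

{"name": "play_rows", "arguments": {"steps": [[[0,0,-0.01,0],[0,0,-0.02,0],[0,0,-0.03,0],[0,0,-0.03,0],[0,0,-0.03,0]]]}}

```text
time: 8.73
ee_pos: [0.6001, -0.0292, 0.1494]
tcp_rot: [180.0, 0.0, 89.9]
wrist_force: [0.7, 0.0, -0.3]
opening: 0.085
grasp_force: 0.0
```

{"name": "play_rows", "arguments": {"steps": [[[-0.02,0,-0.01,0],[-0.02,0,0,0],[-0.02,0,0,0],[0,0,0,0],[0,0,0,0]]]}}

```text
time: 9.15
ee_pos: [0.6003, -0.0899, 0.1579]
tcp_rot: [180.0, -0.0, 89.8]
wrist_force: [0.3, -0.0, 0.2]
opening: 0.0851
grasp_force: 0.0
```

Run:
```python
from h import *
o=bot.get_obs();print(o['time'],o['ee_pos'],o['wrist_force'])
c=cam('wrist');cv2.imwrite('pics/w3.png',c['img'])
b=blob(c,[0,100,80],[10,255,255],(230,0,560,420))
el=cv2.fitEllipse(cv2.convexHull(b));print(el,ray(c,*el[0],.06))
b=blob(c,[100,80,60],[130,255,255],(0,0,560,420))
if b is not None: print(b.reshape(-1,2).min(0),b.reshape(-1,2).max(0))
```

```text
9.15 [ 0.60028796 -0.08993353  0.15790362] [ 0.28362986 -0.03343851  0.16929151]
((277.8255615234375, 136.431396484375), (73.5526351928711, 76.16374206542969), 176.41864013671875) [ 0.6007384  -0.03170816  0.06      ]
[241  91] [318 147]
```

View pics/w3.png

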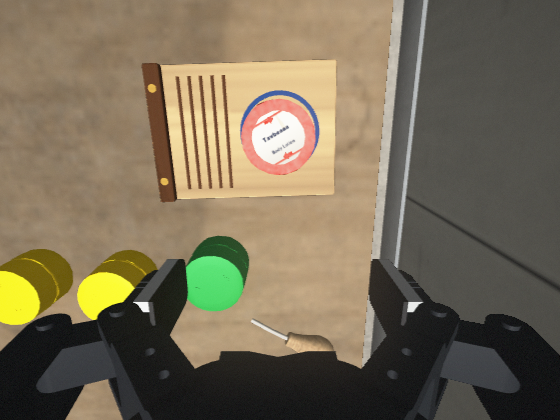

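The pot stands inside the ring: the lid is at (278,136) and the ring's arc shows around it, about 2.5 mm off centre. Next is the brown block.

{"name": "play_rows", "arguments": {"steps": [[[0.037,-0.015,-0.005,0],[0.037,-0.015,-0.005,0],[0.037,-0.015,-0.005,0],[0.037,-0.015,-0.005,0],[0.037,-0.015,-0.005,0]]]}}

```text
time: 9.62
ee_pos: [0.5243, 0.0982, 0.1828]
tcp_rot: [180.0, -0.0, 89.9]
wrist_force: [0.4, -0.2, -0.0]
opening: 0.0853
grasp_force: 0.0
```

{"name": "play_rows", "arguments": {"steps": [[[0.037,-0.015,-0.005,0],[0.037,-0.015,-0.005,0],[0.037,-0.015,-0.005,0],[0.037,-0.015,0,0],[0.037,-0.015,0,0]]]}}

```text
time: 10.03
ee_pos: [0.4495, 0.2835, 0.1981]
tcp_rot: [179.9, -0.0, 89.9]
wrist_force: [0.6, 0.8, -0.9]
opening: 0.0852
grasp_force: 0.0
```

{"name": "play_rows", "arguments": {"steps": [[[0.017,-0.01,0,0.12],[0,0,0,0.12],[0,0,0,0.12],[0,0,0,0.12],[0,0,0,0.12]]]}}

```text
time: 10.45
ee_pos: [0.4402, 0.2991, 0.1975]
tcp_rot: [-180.0, -0.0, 55.3]
wrist_force: [-0.2, 0.1, 0.1]
opening: 0.0845
grasp_force: 0.0
```

{"name": "play_rows", "arguments": {"steps": [[[0,0,0,0.12],[0,0,0,0.12],[0,0,0,0.12],[0,0,0,0.12],[0,0,0,0.12]]]}}

```text
time: 10.87
ee_pos: [0.4685, 0.247, 0.1975]
tcp_rot: [-177.4, 0.2, 26.4]
wrist_force: [0.5, 0.5, 0.2]
opening: 0.085
grasp_force: 0.0
```

{"name": "play_rows", "arguments": {"steps": [[[0,0,0,0.12],[0,0,0,0.12],[0,0,0,0.12],[0,0,0,0.12],[0,0,0,0.12]]]}}

```text
time: 11.28
ee_pos: [0.5063, 0.092, 0.1978]
tcp_rot: [-171.1, 3.4, 5.4]
wrist_force: [0.5, 0.1, 0.2]
opening: 0.0851
grasp_force: 0.0
```

{"name": "play_rows", "arguments": {"steps": [[[0,0,0,0.12],[0,0,0,0.12],[0,0,0,0.09],[0,0,0,0],[0,0,0,0]]]}}

```text
time: 11.7
ee_pos: [0.5027, 0.006, 0.1978]
tcp_rot: [-168.4, 6.7, -5.8]
wrist_force: [0.1, 0.5, -0.2]
opening: 0.0851
grasp_force: 0.0
```

Run:
```python
from h import *
o=bot.get_obs();print(o['time'],o['ee_pos'],o['tcp_rot'],o['q'])
c=cam('wrist');cv2.imwrite('pics/w4.png',c['img']);print(c['p'])
print(proj(c,[.44,.297,.021]))
h=cv2.cvtColor(c['img'],cv2.COLOR_BGR2HSV);u,v=proj(c,[.44,.297,.021]).astype(int);print(h[v-6:v+7:4,u-6:u+7:4].tolist())
```

```text
11.7 [0.50271449 0.00602029 0.19781623] [-168.40327715    6.6655516    -5.82572446] [ -5.85535003   4.11128709   4.47750494  97.03780688  11.59328255
 179.96996187]
[ 0.58504979 -0.03047402  0.32801605]
[ 94.32715229 231.58472436]
[[[13, 112, 127], [14, 114, 128], [18, 73, 164], [14, 113, 126]], [[14, 110, 127], [14, 114, 127], [14, 110, 128], [17, 75, 169]], [[17, 77, 166], [17, 67, 189], [16, 86, 137], [14, 112, 128]], [[14, 112, 127], [14, 110, 127], [14, 112, 128], [19, 62, 196]]]
```

View pics/w4.png

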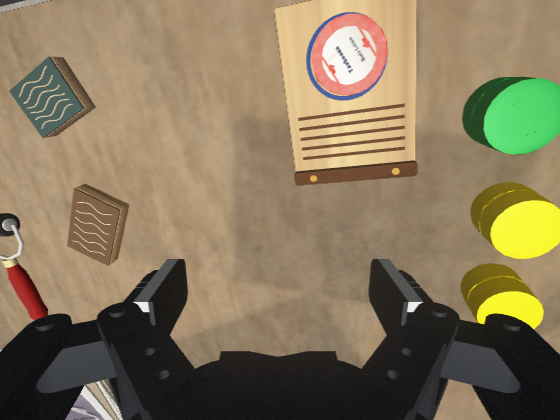

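The wrist's last joint hit its limit, so I'm turning back the other way. The picture shows the brown block at (97,228), the teal one at (52,97), and the pot in the ring at (347,57).

{"name": "play_rows", "arguments": {"steps": [[[0,0,0,-0.12],[0,0,0,-0.12],[0,0,0,-0.12],[0,0,0,-0.12],[0,0,0,-0.12]]]}}

```text
time: 12.17
ee_pos: [0.5027, 0.0084, 0.198]
tcp_rot: [-166.7, -1.1, 28.4]
wrist_force: [-0.4, 0.4, -1.3]
opening: 0.085
grasp_force: 0.0
```

{"name": "play_rows", "arguments": {"steps": [[[0,0,0,-0.12],[0,0,0,-0.12],[0,0,0,-0.12],[0,0,0,-0.12],[0,0,0,-0.12]]]}}

```text
time: 12.58
ee_pos: [0.5028, 0.0084, 0.1981]
tcp_rot: [-169.6, -8.4, 62.1]
wrist_force: [-0.4, 0.4, 0.9]
opening: 0.0851
grasp_force: 0.0
```

{"name": "play_rows", "arguments": {"steps": [[[0,0,0,-0.125],[0,0,0,-0.125],[0,0,0,-0.125],[0,0,0,-0.125],[0,0,0,-0.125]]]}}

```text
time: 13.0
ee_pos: [0.5028, 0.0084, 0.198]
tcp_rot: [-176.5, -12.9, 98.3]
wrist_force: [0.2, -1.3, 0.1]
opening: 0.0849
grasp_force: 0.0
```

{"name": "play_rows", "arguments": {"steps": [[[0,0,0,-0.125],[0,0,0,-0.125],[0,0,0,-0.125],[0,0,0,-0.125],[0,0,0,-0.125]]]}}

```text
time: 13.42
ee_pos: [0.5027, 0.0084, 0.1981]
tcp_rot: [175.2, -12.4, 135.0]
wrist_force: [-0.3, -0.0, -0.5]
opening: 0.0848
grasp_force: 0.0
```

{"name": "play_rows", "arguments": {"steps": [[[0,0,0,-0.125],[0,0,0,-0.125],[0,0,0,-0.125],[0,0,0,-0.125],[0,0,0,-0.125]]]}}

```text
time: 13.83
ee_pos: [0.5027, 0.0084, 0.198]
tcp_rot: [168.8, -7.3, 171.0]
wrist_force: [0.2, -0.5, -0.5]
opening: 0.0849
grasp_force: 0.0
```

Run:
```python
from h import *
o=bot.get_obs();print(o['time'],o['ee_pos'],o['tcp_rot'],o['q'])
for r in ([-168.4,6.67,-5.83],o['tcp_rot']): print(R.from_euler('xyz',r,degrees=True).as_matrix())
```

```text
13.8333 [0.50274404 0.00838336 0.19804271] [168.81969938  -7.29735293 171.04089836] [-5.58319185  4.07360319  4.46773359 97.01651631 11.58949728  3.41830709]
[[ 0.98809427 -0.12273705 -0.09276492]
 [-0.10088969 -0.97213618  0.21159516]
 [-0.1161507  -0.19971695 -0.97294509]]
[[-0.97979888  0.17710205 -0.09289248]
 [ 0.15446804  0.96521778  0.21093664]
 [ 0.12701878  0.19232656 -0.97307591]]
```

{"name": "play_rows", "arguments": {"steps": [[[0,0,0,-0.125],[0,0,0,-0.125],[0,0,0,-0.125],[0,0,0,-0.125],[0,0,0,-0.125]]]}}

```text
time: 14.25
ee_pos: [0.5027, 0.0084, 0.198]
tcp_rot: [166.7, 0.5, -153.9]
wrist_force: [-0.4, -0.1, 0.1]
opening: 0.0849
grasp_force: 0.0
```

{"name": "play_rows", "arguments": {"steps": [[[0,0,0,-0.125],[0,0,0,-0.125],[0,0,0,-0.125],[0,0,0,-0.125],[0,0,0,-0.125]]]}}

```text
time: 14.67
ee_pos: [0.5027, 0.0084, 0.198]
tcp_rot: [169.5, 8.2, -118.8]
wrist_force: [0.0, 0.0, 0.3]
opening: 0.0852
grasp_force: 0.0
```

{"name": "play_rows", "arguments": {"steps": [[[0,0,0,-0.125],[0,0,0,-0.125],[0,0,0,-0.125],[0,0,0,-0.125],[0,0,0,-0.125]]]}}

```text
time: 15.08
ee_pos: [0.5027, 0.0084, 0.1981]
tcp_rot: [176.3, 12.8, -82.7]
wrist_force: [0.2, 0.4, 0.1]
opening: 0.0851
grasp_force: 0.0
```

{"name": "play_rows", "arguments": {"steps": [[[0,0,0,-0.125],[0,0,0,-0.125],[0,0,0,-0.125],[0,0,0,-0.125],[0,0,0,-0.125]]]}}

```text
time: 15.5
ee_pos: [0.5027, 0.0084, 0.198]
tcp_rot: [-175.4, 12.5, -45.9]
wrist_force: [-0.6, 0.2, 0.2]
opening: 0.0848
grasp_force: 0.0
```

{"name": "play_rows", "arguments": {"steps": [[[0,0,0,-0.125],[0,0,0,-0.125],[0,0,0,-0.125],[0,0,0,-0.125],[0,0,0,-0.125]]]}}

```text
time: 15.92
ee_pos: [0.5028, 0.0084, 0.1981]
tcp_rot: [-168.9, 7.5, -9.9]
wrist_force: [-0.6, 0.7, -0.9]
opening: 0.085
grasp_force: 0.0
```

{"name": "play_rows", "arguments": {"steps": [[[0,0,0,-0.125],[0,0,0,-0.125],[0,0,0,-0.125],[0,0,0,-0.125],[0,0,0,-0.125]]]}}

```text
time: 16.33
ee_pos: [0.4891, 0.1506, 0.1976]
tcp_rot: [-173.1, 1.2, 13.2]
wrist_force: [-0.0, -0.4, -0.0]
opening: 0.0849
grasp_force: 0.0
```

```bash
cat > st.py <<'E'
from h import *
o=bot.get_obs();print(o['time'],o['ee_pos'],o['tcp_rot'],o['q'].round(2)); print(R.from_euler('xyz',o['tcp_rot'],degrees=True).as_matrix().round(3))
E
python3 st.py
```

```text
16.3333 [0.48910038 0.15056057 0.19763073] [-173.14879272    1.2342678    13.22861368] [  13.3     0.22    1.17   92.18    6.85 -179.93]
[[ 0.973  0.225 -0.048]
 [ 0.229 -0.967  0.111]
 [-0.022 -0.119 -0.993]]
```

Tilt is shrinking as hoped, so I'm continuing.

{"name": "play_rows", "arguments": {"steps": [[[0,0,0,-0.12],[0,0,0,-0.12],[0,0,0,-0.12],[0,0,0,-0.12],[0,0,0,-0.12]]]}}

```text
time: 16.75
ee_pos: [0.4204, 0.2913, 0.1976]
tcp_rot: [-179.9, -1.1, 34.6]
wrist_force: [-0.5, -0.4, 0.1]
opening: 0.0851
grasp_force: 0.0
```

```bash
python3 st.py
```

```text
16.75 [0.42039399 0.29129312 0.19758588] [-179.92649846   -1.14636407   34.60596453] [ 3.4680e+01 -2.0600e+00 -8.5000e-01  9.0050e+01  7.0000e-02 -1.7993e+02]
[[ 0.823  0.568  0.016]
 [ 0.568 -0.823  0.012]
 [ 0.02  -0.001 -1.   ]]
```

{"name": "play_rows", "arguments": {"steps": [[[0,0,0,0.125],[0,0,0,0.125],[0,0,0,0.125],[0,0,0,0.125],[0,0,0,0.125]]]}}

```text
time: 17.17
ee_pos: [0.421, 0.2901, 0.1976]
tcp_rot: [-179.2, -0.8, -1.7]
wrist_force: [-0.6, 0.4, -0.3]
opening: 0.0849
grasp_force: 0.0
```

{"name": "play_rows", "arguments": {"steps": [[[0,0,0,0.125],[0,0,0,0.125],[0,0,0,0.125],[0,0,0,0.125],[0,0,0,0.125]]]}}

```text
time: 17.58
ee_pos: [0.4211, 0.2899, 0.1976]
tcp_rot: [-178.9, -0.2, -37.6]
wrist_force: [-0.0, 0.6, 0.7]
opening: 0.0848
grasp_force: 0.0
```

{"name": "play_rows", "arguments": {"steps": [[[0,0,0,0.125],[0,0,0,0.125],[0,0,0,0.125],[0,0,0,0.125],[0,0,0,0.125]]]}}

```text
time: 18.0
ee_pos: [0.4211, 0.2899, 0.1976]
tcp_rot: [-179.0, 0.5, -73.4]
wrist_force: [-0.4, 0.6, -0.6]
opening: 0.0851
grasp_force: 0.0
```

{"name": "play_rows", "arguments": {"steps": [[[0,0,0,0.125],[0,0,0,0.125],[0,0,0,0.125],[0,0,0,0.125],[0,0,0,0.125]]]}}

```text
time: 18.42
ee_pos: [0.4211, 0.2899, 0.1976]
tcp_rot: [-179.5, 1.0, -109.2]
wrist_force: [0.3, 0.2, -0.3]
opening: 0.085
grasp_force: 0.0
```

{"name": "play_rows", "arguments": {"steps": [[[0,0,0,0.125],[0,0,0,0.125],[0,0,0,0.125],[0,0,0,0.125],[0,0,0,0.125]]]}}

```text
time: 18.83
ee_pos: [0.4211, 0.2899, 0.1976]
tcp_rot: [179.9, 1.1, -145.0]
wrist_force: [-0.0, 0.9, -0.4]
opening: 0.0853
grasp_force: 0.0
```

{"name": "play_rows", "arguments": {"steps": [[[0,0,0,0.125],[0,0,0,0.125],[0,0,0,0.125],[0,0,0,0.125],[0,0,0,0.125]]]}}

```text
time: 19.25
ee_pos: [0.4211, 0.2899, 0.1975]
tcp_rot: [179.2, 0.8, 179.2]
wrist_force: [0.1, 0.8, 0.2]
opening: 0.0851
grasp_force: 0.0
```

{"name": "play_rows", "arguments": {"steps": [[[0,0,0,0.125],[0,0,0,0.125],[0,0,0,0.125],[0,0,0,0.125],[0,0,0,0.05]]]}}

```text
time: 19.67
ee_pos: [0.4211, 0.2899, 0.1976]
tcp_rot: [178.9, 0.3, 147.6]
wrist_force: [-0.1, 0.6, -0.1]
opening: 0.0852
grasp_force: 0.0
```

```bash
python3 st.py
python3 - <<'E'
from h import *
c=cam('wrist');cv2.imwrite('pics/w5.png',c['img']);print(c['p'],proj(c,[.44,.297,.021]))
u,v=proj(c,[.44,.297,.021]).astype(int)
h=cv2.cvtColor(c['img'],cv2.COLOR_BGR2HSV)
b=blob(c,[8,90,90],[16,140,150],(u-90,v-90,u+90,v+90),k=9); r=cv2.minAreaRect(b);print(r,cv2.contourArea(b));bp=cv2.boxPoints(r);P=np.array([ray(c,*q,.021) for q in bp]);print(P.round(4),np.linalg.norm(np.diff(P,axis=0),axis=1),P.mean(0))
E
```

```text
19.6667 [0.42113362 0.28994448 0.19756384] [178.92533411   0.30877078 147.6135355 ] [34.47 -2.04 -0.84 90.09  0.14 66.85]
[[-0.844  0.535  0.015]
 [ 0.536  0.844  0.013]
 [-0.005  0.019 -1.   ]]
[0.35946927 0.32643001 0.33934828] [289.22888507 198.98558124]
((295.2806701660156, 195.79690551757812), (88.01185607910156, 62.60755920410156), 87.79740142822266) 5178.0
[[0.3842 0.2993 0.021 ]
 [0.4163 0.3544 0.021 ]
 [0.5018 0.3096 0.021 ]
 [0.4667 0.2499 0.021 ]] [0.06370831 0.09650517 0.06924588] [0.44225314 0.30328484 0.021     ]
```

View pics/w5.png

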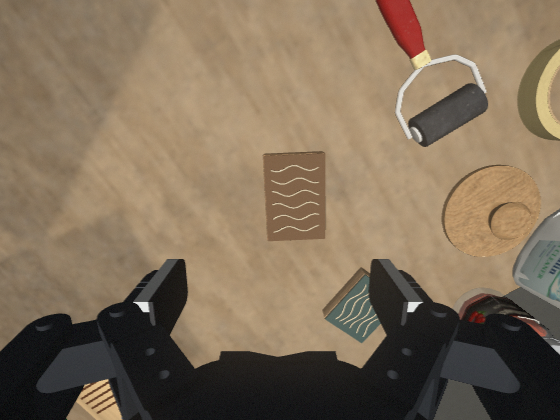

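The block is at (295,196), its edges measuring 64 to 69 x 97 mm. The teal block at (358,305) is clear of the fingers. I'm descending over the block.

{"name": "play_rows", "arguments": {"steps": [[[0,0,0,-0.05],[-0.015,0.019,0.03,0],[0,0,0.04,0],[0,0,0.04,0],[0,0,0.03,0]]]}}

```text
time: 20.13
ee_pos: [0.4451, 0.3002, 0.0547]
tcp_rot: [179.1, 0.3, 151.0]
wrist_force: [-0.9, 0.4, -0.3]
opening: 0.085
grasp_force: 0.0
```

{"name": "play_rows", "arguments": {"steps": [[[0,0,0,0],[0,0,0,0],[0,0,0,0],[0,0,0,0],[0,0,0,0]]]}}

```text
time: 20.55
ee_pos: [0.4476, 0.3004, 0.0603]
tcp_rot: [178.8, 0.5, 150.7]
wrist_force: [-0.7, -0.8, -0.0]
opening: 0.0849
grasp_force: 0.0
```

```bash
python3 st.py
python3 - <<'E'
from h import *
c=cam('wrist');cv2.imwrite('pics/w6.png',c['img']);print(c['p'],proj(c,[.44225,.3033,.021]))
o=bot.get_obs();M=R.from_euler('xyz',o['tcp_rot'],degrees=True).as_matrix()
b=blob(c,[8,90,70],[16,150,150],(190,80,370,400),k=9); r=cv2.minAreaRect(b);bp=cv2.boxPoints(r);print(r,bp);P=np.array([ray(c,*q,.021) for q in bp]);print(((P-o['ee_pos'])@M).round(4))
E
```

```text
20.55 [0.44763761 0.3003654  0.06031553] [178.77958079   0.4618088  150.73536099] [ 33.79   2.34 -11.63  74.73   0.14  63.05]
[[-0.872  0.489  0.017]
 [ 0.489  0.872  0.015]
 [-0.008  0.021 -1.   ]]
[0.38356067 0.33334369 0.20188201] [275.4367228  226.75870401]
((275.5, 221.0), (146.0, 109.0), 90.0) [[221. 148.]
 [330. 148.]
 [330. 294.]
 [221. 294.]]
[[ 0.0546 -0.0317  0.0378]
 [ 0.0545  0.031   0.0391]
 [-0.0415  0.0357  0.0399]
 [-0.0406 -0.0366  0.0384]]
```

View pics/w6.png

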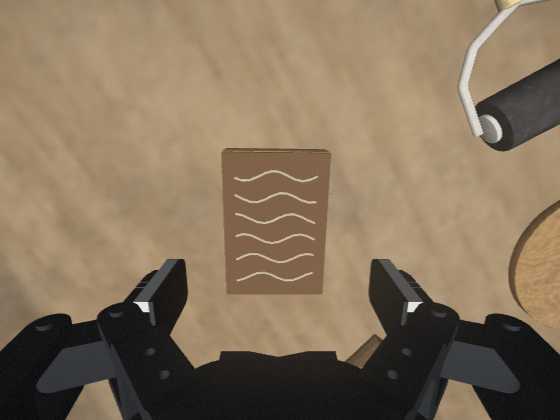

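It's aligned: the block fills (222,148) to (330,294) and sits centred between the pads. Going down and gripping lightly.

{"name": "play_rows", "arguments": {"steps": [[[0,0,0.02,0],[0,0,0.02,0],[0,0,0.01,0],[0,0,0.006,0],[0,0,0,0]]], "squeeze": 20}}

```text
time: 21.02
ee_pos: [0.447, 0.2998, 0.0011]
tcp_rot: [179.0, 0.3, 150.7]
wrist_force: [-0.8, -0.8, 0.5]
opening: 0.0856
grasp_force: 0.0
```

{"name": "play_rows", "arguments": {"steps": [[[0,0,0.003,0],[0,0,0.003,0],[0,0,0,0],[0,0,0,0],[0,0,0,0]]]}}

```text
time: 21.43
ee_pos: [0.4477, 0.3003, -0.0038]
tcp_rot: [178.9, 0.4, 150.7]
wrist_force: [-0.1, 0.3, 0.5]
opening: 0.0849
grasp_force: 0.0
```

{"name": "play_rows", "arguments": {"steps": [[[0,0,0,0],[0,0,0,0],[0,0,0,0],[0,0,0,0],[0,0,0,0]]], "gripper": 0.055}}

```text
time: 21.85
ee_pos: [0.4477, 0.3003, -0.0038]
tcp_rot: [178.9, 0.4, 150.7]
wrist_force: [-1.1, -0.1, 4.1]
opening: 0.0646
grasp_force: 22.7
```

{"name": "play_rows", "arguments": {"steps": [[[0,0,-0.01,0],[0,0,-0.02,0],[0,0,-0.03,0],[0,0,-0.03,0],[0,0,-0.03,0]]]}}

```text
time: 22.27
ee_pos: [0.4453, 0.2983, 0.1173]
tcp_rot: [179.0, 0.3, 150.7]
wrist_force: [0.8, -0.0, -1.2]
opening: 0.0649
grasp_force: 23.0
```

```bash
python3 st.py
python3 - <<'E'
from h import *
c=cam('wrist');cv2.imwrite('pics/w7.png',c['img'])
E
```

```text
22.2667 [0.44529229 0.29833691 0.1172595 ] [179.01969096   0.34256671 150.69734639] [33.75  1.27 -6.4  81.3   0.14 63.05]
[[-0.872  0.489  0.014]
 [ 0.489  0.872  0.012]
 [-0.006  0.017 -1.   ]]
```

View pics/w7.png

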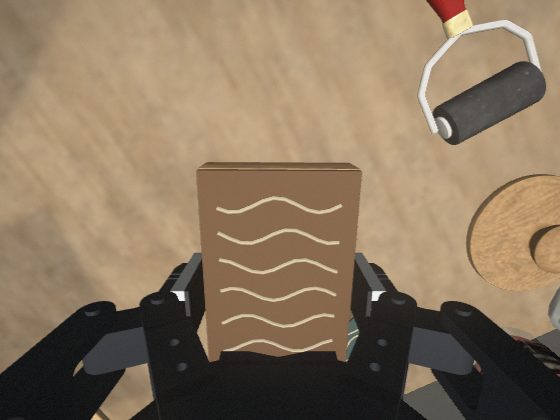

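The block is held level with its lines up, top edge at row 165. I'm turning to the board's yaw and carrying it over. All 10 picture views are used, so the rest is by numbers.

{"name": "play_rows", "arguments": {"steps": [[[0,0,0,-0.109],[0,0,0,-0.109],[0,0,0,-0.109],[0,0,0,-0.109],[0,0,0,-0.11]]]}}

```text
time: 22.73
ee_pos: [0.4456, 0.2986, 0.1159]
tcp_rot: [179.3, 0.8, -177.7]
wrist_force: [-0.5, 0.4, -1.6]
opening: 0.0647
grasp_force: 23.0
```

{"name": "play_rows", "arguments": {"steps": [[[-0.01,-0.03,0,0],[-0.01,-0.035,0,0],[-0.01,-0.035,0,0],[-0.01,-0.035,0,0],[-0.01,-0.035,0,0]]]}}

```text
time: 23.15
ee_pos: [0.5017, 0.1289, 0.1147]
tcp_rot: [179.3, 0.8, -178.0]
wrist_force: [0.8, -0.6, -0.7]
opening: 0.0646
grasp_force: 23.0
```

{"name": "play_rows", "arguments": {"steps": [[[-0.01,-0.035,0,0],[-0.01,-0.035,0,0],[-0.01,-0.035,0,0],[-0.01,-0.035,0,0],[-0.004,-0.02,0,0]]]}}

```text
time: 23.57
ee_pos: [0.5517, -0.0311, 0.1132]
tcp_rot: [179.4, 0.8, -178.1]
wrist_force: [0.6, 0.2, -1.5]
opening: 0.0647
grasp_force: 23.0
```

{"name": "play_rows", "arguments": {"steps": [[[0,0,0,0],[0,0,0,0],[0,0,0,0],[0,0,0,0],[0,0,0,0]]]}}

```text
time: 23.98
ee_pos: [0.551, -0.0268, 0.1133]
tcp_rot: [179.3, 0.8, -177.9]
wrist_force: [0.3, -0.7, -1.7]
opening: 0.0645
grasp_force: 23.0
```

```bash
python3 st.py
cat > bd.py <<'E'
from h import *
F=np.array([.503,-.0325,.01]); yw=np.radians(2); B=np.array([[np.cos(yw),-np.sin(yw),0],[np.sin(yw),np.cos(yw),0],[0,0,1]])
o=bot.get_obs(); print('t',o['time'],'tcp in board',((o['ee_pos']-F)@B).round(4),'F',o['wrist_force'].round(1),'tau',o['torque'].round(2),o['opening'])
c=cam('wrist')
# block far (upper in picture) edge of carved face, row where brown begins in the middle columns
h=cv2.cvtColor(c['img'],cv2.COLOR_BGR2HSV); m=cv2.inRange(h,np.array([7,95,60]),np.array([16,160,150])); cs,_=cv2.findContours(m,cv2.RETR_EXTERNAL,cv2.CHAIN_APPROX_NONE)
for k in sorted(cs,key=cv2.contourArea)[-2:]: print(cv2.boundingRect(k),cv2.contourArea(k))
E
python3 bd.py
python3 - <<'E'
from h import *
s=cam('scene')
b=blob(s,[0,100,80],[10,255,255],(300,180,380,260))
if b is not None: e=cv2.fitEllipse(cv2.convexHull(b)); print(e, ray(s,*e[0],.06))
E
```

```text
23.9833 [ 0.55100381 -0.02683588  0.11330006] [ 179.30803466    0.84353238 -177.93525833] [-3.18  3.69 -4.33 81.2   0.77 -5.25]
[[-0.999 -0.036  0.014]
 [-0.036  0.999  0.013]
 [-0.015  0.012 -1.   ]]
t 23.9833 tcp in board [0.0482 0.004  0.1033] F [ 0.3 -0.7 -1.7] tau [-0.02  0.01 -0.04] 0.06452657407282768
(189, 126, 162, 22) 2950.0
(197, 169, 165, 193) 26659.5
((339.9718933105469, 217.50489807128906), (21.623151779174805, 23.385149002075195), 35.96935272216797) [ 0.59341425 -0.03978544  0.06      ]
```

{"name": "play_rows", "arguments": {"steps": [[[0,-0.006,0.01,0],[0,0,0.015,0],[0,0,0.015,0],[0,0,0.006,0],[0,0,0,0]]]}}

```text
time: 24.5
ee_pos: [0.5508, -0.0333, 0.0649]
tcp_rot: [179.3, 0.7, -178.0]
wrist_force: [-0.4, 0.4, -0.5]
opening: 0.0649
grasp_force: 23.0
```

{"name": "play_rows", "arguments": {"steps": [[[0,0,0.002,0],[0,0,0.002,0],[0,0,0.002,0],[0,0,0,0],[0,0,0,0]]]}}

```text
time: 24.92
ee_pos: [0.5523, -0.0332, 0.0614]
tcp_rot: [179.3, 0.9, -178.0]
wrist_force: [-0.5, -0.4, -0.3]
opening: 0.0647
grasp_force: 23.0
```

```bash
python3 bd.py
```

```text
t 24.9167 tcp in board [ 0.0492 -0.0024  0.0514] F [-0.5 -0.4 -0.3] tau [-0.01  0.03 -0.02] 0.0646979750139152
(176, 128, 206, 26) 4874.5
(202, 257, 153, 105) 7784.5
```

{"name": "play_rows", "arguments": {"steps": [[[0,0,0.002,0],[0,0,0.002,0],[0,0,0.002,0],[0,0,0,0],[0,0,0,0]]]}}

```text
time: 25.38
ee_pos: [0.5522, -0.0332, 0.0552]
tcp_rot: [179.3, 0.9, -178.0]
wrist_force: [-0.6, -0.1, 1.6]
opening: 0.0648
grasp_force: 22.0
```

{"name": "play_rows", "arguments": {"steps": [[[0,0,0.002,0],[0,0,0.002,0],[0,0,0,0],[0,0,0,0],[0,0,0,0]]]}}

```text
time: 25.8
ee_pos: [0.5521, -0.0333, 0.052]
tcp_rot: [179.3, 0.9, -178.0]
wrist_force: [-6.0, -1.4, 9.9]
opening: 0.0648
grasp_force: 23.3
```

```bash
python3 bd.py
```

```text
t 25.8 tcp in board [ 0.049  -0.0025  0.042 ] F [-6.  -1.4  9.9] tau [-0.32  0.95 -0.02] 0.06477679577101123
(171, 129, 217, 28) 5404.5
(202, 251, 153, 111) 8636.5
```

```bash
cat >> bd.py <<'E'
s=cam('scene')
b=blob(s,[0,100,60],[10,255,255],(300,180,380,260))
if b is not None: e=cv2.minEnclosingCircle(b); print('pot red in scene',e,cv2.boundingRect(b),cv2.contourArea(b))
cv2.imwrite('pics/last_w.png',c['img']);cv2.imwrite('pics/last_s.png',s['img'])
E
python3 bd.py
python3 - <<'E'
import cv2
a=cv2.imread('pics/w7.png');b=cv2.imread('pics/last_w.png')
for n,i in(('w7',a),('now',b)):
    h=cv2.cvtColor(i,cv2.COLOR_BGR2HSV); print(n,[(r,*h[r,238:243].mean(0).astype(int).tolist()) for r in range(110,300,6)])
E
```

```text
t 25.85 tcp in board [ 0.049  -0.0025  0.042 ] F [-6.2 -1.8  9.9] tau [-0.32  1.02  0.02] 0.06465913317757731
(171, 129, 218, 28) 5405.5
(202, 259, 153, 103) 9062.0
pot red in scene ((316.0, 254.5), 3.3542017936706543) (313, 253, 7, 4) 3.0
w7 [(110, 17, 81, 194), (116, 17, 81, 193), (122, 16, 78, 194), (128, 17, 80, 196), (134, 17, 80, 195), (140, 17, 81, 198), (146, 16, 81, 192), (152, 16, 82, 192), (158, 16, 84, 190), (164, 15, 110, 109), (170, 14, 110, 106), (176, 14, 110, 138), (182, 14, 110, 137), (188, 13, 109, 137), (194, 13, 110, 136), (200, 14, 110, 137), (206, 14, 110, 135), (212, 19, 62, 192), (218, 14, 110, 137), (224, 13, 110, 136), (230, 14, 110, 136), (236, 13, 111, 136), (242, 19, 57, 216), (248, 13, 109, 136), (254, 13, 109, 136), (260, 14, 111, 135), (266, 20, 57, 210), (272, 13, 109, 135), (278, 14, 111, 135), (284, 13, 110, 136), (290, 19, 59, 210), (296, 14, 111, 135)]
now [(110, 16, 77, 165), (116, 16, 81, 166), (122, 17, 83, 166), (128, 17, 77, 167), (134, 12, 144, 119), (140, 11, 144, 124), (146, 11, 144, 122), (152, 11, 146, 124), (158, 22, 78, 247), (164, 15, 111, 196), (170, 13, 110, 151), (176, 13, 108, 152), (182, 13, 109, 151), (188, 14, 109, 152), (194, 14, 110, 151), (200, 14, 108, 152), (206, 21, 52, 228), (212, 14, 109, 151), (218, 14, 110, 150), (224, 14, 109, 151), (230, 13, 109, 151), (236, 18, 67, 204), (242, 13, 108, 151), (248, 14, 110, 150), (254, 14, 109, 151), (260, 15, 97, 157), (266, 14, 105, 153), (272, 14, 107, 151), (278, 14, 108, 150), (284, 14, 107, 151), (290, 14, 106, 152), (296, 13, 108, 149)]
```

```bash
cat > tilt.py <<'E'
from h import *
from scipy.optimize import brentq
def edge(img):
    h=cv2.cvtColor(img,cv2.COLOR_BGR2HSV); p=np.array([np.median(h[r,225:330],axis=0) for r in range(420)])
    return p
def rowof(c,o,th,a=.017,s=.0535):
    M=R.from_euler('xyz',o['tcp_rot'],degrees=True).as_matrix()
    x,z=s,.0248-a   # carved low edge rel. axis; tilt low end down
    xr,zr=x*np.cos(th)+z*np.sin(th), -x*np.sin(th)+z*np.cos(th)
    return proj(c,o['ee_pos']+M@np.array([xr,0,-(a+zr)]))[1]
if __name__=='__main__':
    o=bot.get_obs();c=cam('wrist')
    print([(d,round(rowof(c,o,np.radians(d)),1)) for d in range(0,61,5)])
    p=edge(c['img']); print([(r,*p[r].astype(int)) for r in range(120,200,3)])
E
python3 tilt.py
```

```text
[(0, np.float64(165.3)), (5, np.float64(162.3)), (10, np.float64(160.6)), (15, np.float64(160.0)), (20, np.float64(160.3)), (25, np.float64(161.6)), (30, np.float64(163.7)), (35, np.float64(166.4)), (40, np.float64(169.8)), (45, np.float64(173.7)), (50, np.float64(178.2)), (55, np.float64(183.0)), (60, np.float64(188.3))]
[(120, np.int64(17), np.int64(78), np.int64(169)), (123, np.int64(17), np.int64(79), np.int64(169)), (126, np.int64(16), np.int64(79), np.int64(169)), (129, np.int64(17), np.int64(96), np.int64(150)), (132, np.int64(12), np.int64(143), np.int64(120)), (135, np.int64(12), np.int64(143), np.int64(123)), (138, np.int64(12), np.int64(144), np.int64(126)), (141, np.int64(12), np.int64(144), np.int64(125)), (144, np.int64(12), np.int64(144), np.int64(125)), (147, np.int64(12), np.int64(143), np.int64(124)), (150, np.int64(12), np.int64(144), np.int64(125)), (153, np.int64(12), np.int64(145), np.int64(125)), (156, np.int64(22), np.int64(79), np.int64(247)), (159, np.int64(23), np.int64(75), np.int64(250)), (162, np.int64(18), np.int64(95), np.int64(227)), (165, np.int64(14), np.int64(111), np.int64(124)), (168, np.int64(14), np.int64(110), np.int64(152)), (171, np.int64(14), np.int64(110), np.int64(152)), (174, np.int64(14), np.int64(110), np.int64(152)), (177, np.int64(14), np.int64(110), np.int64(153)), (180, np.int64(14), np.int64(110), np.int64(153)), (183, np.int64(14), np.int64(110), np.int64(152)), (186, np.int64(14), np.int64(110), np.int64(152)), (189, np.int64(14), np.int64(110), np.int64(152)), (192, np.int64(14), np.int64(109), np.int64(153)), (195, np.int64(14), np.int64(108), np.int64(153)), (198, np.int64(14), np.int64(109), np.int64(153))]
```

{"name": "play_rows", "arguments": {"steps": [[[0.001,0,0.001,0],[0.001,0,0.001,0],[0.001,0,0.001,0],[0,0,0,0],[0,0,0,0]]]}}

```text
time: 26.42
ee_pos: [0.5506, -0.0333, 0.0496]
tcp_rot: [179.3, 1.0, -178.0]
wrist_force: [-0.3, -0.4, 9.4]
opening: 0.0648
grasp_force: 23.8
```

```bash
python3 bd.py; python3 tilt.py|tail -1
```

```text
t 26.4167 tcp in board [ 0.0475 -0.0025  0.0396] F [-0.3 -0.4  9.4] tau [-0.23 -0.19 -0.05] 0.06481581595616395
(169, 132, 221, 28) 5540.0
(202, 258, 153, 104) 8158.0
pot red in scene ((308.5, 249.5), 2.9155757427215576) (307, 247, 5, 6) 1.0
[(120, np.int64(17), np.int64(78), np.int64(170)), (123, np.int64(17), np.int64(79), np.int64(170)), (126, np.int64(17), np.int64(79), np.int64(170)), (129, np.int64(17), np.int64(79), np.int64(170)), (132, np.int64(16), np.int64(106), np.int64(148)), (135, np.int64(12), np.int64(142), np.int64(121)), (138, np.int64(12), np.int64(143), np.int64(124)), (141, np.int64(12), np.int64(144), np.int64(126)), (144, np.int64(12), np.int64(144), np.int64(125)), (147, np.int64(12), np.int64(144), np.int64(125)), (150, np.int64(12), np.int64(142), np.int64(124)), (153, np.int64(12), np.int64(144), np.int64(126)), (156, np.int64(12), np.int64(143), np.int64(125)), (159, np.int64(18), np.int64(94), np.int64(229)), (162, np.int64(23), np.int64(74), np.int64(250)), (165, np.int64(14), np.int64(111), np.int64(143)), (168, np.int64(14), np.int64(110), np.int64(153)), (171, np.int64(14), np.int64(110), np.int64(153)), (174, np.int64(14), np.int64(110), np.int64(153)), (177, np.int64(14), np.int64(109), np.int64(153)), (180, np.int64(14), np.int64(109), np.int64(153)), (183, np.int64(14), np.int64(110), np.int64(153)), (186, np.int64(14), np.int64(110), np.int64(153)), (189, np.int64(14), np.int64(109), np.int64(153)), (192, np.int64(14), np.int64(109), np.int64(153)), (195, np.int64(14), np.int64(109), np.int64(153)), (198, np.int64(14), np.int64(109), np.int64(153))]
```

{"name": "play_rows", "arguments": {"steps": [[[0.0005,0,0.0015,0],[0.0005,0,0.0015,0],[0.0005,0,0.0015,0],[0,0,0,0],[0,0,0,0]]]}}

```text
time: 26.98
ee_pos: [0.5491, -0.0333, 0.045]
tcp_rot: [179.3, 1.0, -178.0]
wrist_force: [-0.7, -1.3, 8.9]
opening: 0.0647
grasp_force: 25.1
```

```bash
cat > w.py <<'E'
from h import *
from tilt import *
o=bot.get_obs();c=cam('wrist');print('t',o['time'],o['ee_pos'].round(4),o['wrist_force'].round(1),'open',round(o['opening'],4))
def width(img,v):
    h=cv2.cvtColor(img,cv2.COLOR_BGR2HSV).astype(int); r=np.median(h[v-1:v+2],axis=0); ok=(abs(r[:,0]-14)<=2)&(abs(r[:,1]-110)<9)&(r[:,2]<175)
    k=np.where(ok[150:420])[0]+150; return k.min(),k.max()
w7=cv2.imread('pics/w7.png')
print('w7',width(w7,176),'now',width(c['img'],172),width(c['img'],178),width(c['img'],190))
M=R.from_euler('xyz',o['tcp_rot'],degrees=True).as_matrix()
for d in(0,10,20,30,40,50):
    th=np.radians(d);a=.017;x,z=.0505,.0248-a;P=[proj(c,o['ee_pos']+M@np.array([x*np.cos(th)+z*np.sin(th),y,-(a-x*np.sin(th)+z*np.cos(th))])) for y in(-.0325,.0325)];print(d,P[0].round(),P[1].round(),end=';')
E
python3 w.py
```

```text
t 26.9833 [ 0.5491 -0.0333  0.045 ] [-0.7 -1.3  8.9] open 0.0647
w7 (np.int64(197), np.int64(360)) now (np.int64(204), np.int64(352)) (np.int64(204), np.int64(352)) (np.int64(204), np.int64(352))
0 [191. 173.] [361. 173.];10 [197. 168.] [356. 168.];20 [202. 167.] [351. 167.];30 [207. 170.] [346. 170.];40 [211. 175.] [342. 175.];50 [214. 183.] [339. 183.];
```

{"name": "play_rows", "arguments": {"steps": [[[0.0005,0,0.0015,0],[0.0005,0,0.0015,0],[0.0005,0,0.0015,0],[0,0,0,0],[0,0,0,0]]]}}

```text
time: 27.45
ee_pos: [0.5478, -0.0333, 0.0406]
tcp_rot: [179.3, 1.0, -178.0]
wrist_force: [-0.9, -1.6, 9.7]
opening: 0.0649
grasp_force: 26.5
```

```bash
python3 w.py
```

```text
t 27.45 [ 0.5478 -0.0333  0.0406] [-0.9 -1.6  9.7] open 0.0649
w7 (np.int64(197), np.int64(360)) now (np.int64(207), np.int64(348)) (np.int64(207), np.int64(349)) (np.int64(206), np.int64(349))
0 [191. 173.] [361. 173.];10 [197. 168.] [356. 168.];20 [202. 167.] [351. 167.];30 [207. 170.] [346. 170.];40 [211. 175.] [342. 175.];50 [214. 183.] [339. 183.];
```

{"name": "play_rows", "arguments": {"steps": [[[0,0,0.0015,0],[0,0,0.0015,0],[0,0,0.001,0],[0,0,0,0],[0,0,0,0]]]}}

```text
time: 27.92
ee_pos: [0.5479, -0.0333, 0.0367]
tcp_rot: [179.3, 1.0, -178.0]
wrist_force: [-0.9, -1.1, 11.4]
opening: 0.0645
grasp_force: 28.1
```

```bash
python3 w.py
```

```text
t 27.9167 [ 0.5479 -0.0333  0.0367] [-0.9 -1.1 11.4] open 0.0645Traceback (most recent call last):
  File "w.py", line 8, in <module>
    print('w7',width(w7,176),'now',width(c['img'],172),width(c['img'],178),width(c['img'],190))
                                   ~~~~~^^^^^^^^^^^^^^
  File "w.py", line 6, in width
    k=np.where(ok[150:420])[0]+150; return k.min(),k.max()
                                           ~~~~~^^
    return umr_minimum(a, axis, None, out, keepdims, initial, where)
ValueError: zero-size array to reduction operation minimum which has no identity
```

```bash
sed -i "s/'now',.*/'now',width(c['img'],184),width(c['img'],190))/" w.py; python3 w.py; python3 tilt.py|tail -1|tr -d 'np.int64'
```

```text
t 27.9667 [ 0.5479 -0.0333  0.0367] [-0.4 -1.  10.1] open 0.0647
w7 (np.int64(197), np.int64(360)) now (np.int64(209), np.int64(346)) (np.int64(209), np.int64(347))
0 [191. 173.] [361. 173.];10 [197. 168.] [356. 168.];20 [202. 167.] [351. 167.];30 [207. 170.] [346. 170.];40 [211. 175.] [342. 175.];50 [214. 183.] [339. 183.];[(120, (1), (7), (19)), (123, (1), (77), (19)), (12, (17), (78), (19)), (129, (1), (79), (19)), (132, (17), (79), (170)), (135, (1), (80), (19)), (138, (17), (9), (155)), (11, (12), (11), (107)), (1, (12), (12), (122)), (17, (12), (1), (12)), (150, (12), (15), (12)), (153, (12), (1), (125)), (15, (12), (13), (12)), (159, (12), (13), (12)), (12, (12), (1), (12)), (15, (12), (13), (123)), (18, (22), (7), (29)), (171, (23), (7), (250)), (17, (1), (111), (153)), (177, (1), (111), (152)), (180, (1), (111), (152)), (183, (1), (111), (152)), (18, (1), (111), (152)), (189, (1), (111), (153)), (192, (1), (111), (152)), (195, (1), (110), (153)), (198, (1), (110), (153))]
```

{"name": "play_rows", "arguments": {"steps": [[[0,0,0.001,0],[0,0,0.001,0],[0,0,0.001,0],[0,0,0,0],[0,0,0,0]]]}}

```text
time: 28.48
ee_pos: [0.5473, -0.0332, 0.0334]
tcp_rot: [179.3, 1.0, -178.0]
wrist_force: [-2.6, -1.4, 10.2]
opening: 0.0644
grasp_force: 29.4
```

```bash
python3 w.py
```

```text
t 28.4833 [ 0.5473 -0.0332  0.0334] [-2.6 -1.4 10.2] open 0.0644
w7 (np.int64(197), np.int64(360)) now (np.int64(211), np.int64(345)) (np.int64(210), np.int64(345))
0 [191. 173.] [361. 173.];10 [197. 168.] [356. 168.];20 [202. 167.] [351. 167.];30 [207. 170.] [346. 170.];40 [211. 175.] [342. 175.];50 [214. 183.] [339. 183.];
```

{"name": "play_rows", "arguments": {"steps": [[[0,0,0.001,0],[0,0,0.001,0],[0,0,0.001,0],[0,0,0,0],[0,0,0,0]]]}}

```text
time: 28.95
ee_pos: [0.5477, -0.0331, 0.0312]
tcp_rot: [179.3, 1.0, -178.0]
wrist_force: [-3.8, -0.2, 16.4]
opening: 0.0643
grasp_force: 31.3
```

```bash
python3 w.py
python3 - <<'E'
from h import *
for n,roi in(('top',(280,140,380,230)),('scene',(290,170,390,270))):
    c=cam(n); h=cv2.cvtColor(c['img'],cv2.COLOR_BGR2HSV); x0,y0,x1,y1=roi
    m=cv2.inRange(h,np.array([0,90,90]),np.array([9,255,255]))|cv2.inRange(h,np.array([170,90,90]),np.array([180,255,255]))
    p=np.argwhere(m[y0:y1,x0:x1])[:,::-1]+[x0,y0]; print(n,len(p),p.min(0) if len(p) else '',p.max(0) if len(p) else '', p.mean(0) if len(p) else '', 'pred',proj(c,[.6007,-.0315,.06]))
E
```

```text
t 28.95 [ 0.5477 -0.0331  0.0312] [-3.8 -0.2 16.4] open 0.0643
w7 (np.int64(197), np.int64(360)) now (np.int64(212), np.int64(344)) (np.int64(186), np.int64(344))
0 [191. 173.] [361. 173.];10 [197. 168.] [356. 168.];20 [202. 167.] [351. 167.];30 [207. 170.] [346. 170.];40 [211. 175.] [342. 175.];50 [214. 183.] [339. 183.];top 0    pred [328.77531237 181.44236304]
scene 13 [347 209] [350 213] [348.53846154 211.15384615] pred [339.16561881 214.09554304]
```

The low end has touched the board, shown by the rise in force, and the pot is still in place. I'm easing off, then releasing.

{"name": "play_rows", "arguments": {"steps": [[[0,0,-0.0005,0],[0,0,-0.0005,0],[0,0,0,0],[0,0,0,0],[0,0,0,0]]]}}

```text
time: 29.52
ee_pos: [0.5473, -0.0331, 0.0313]
tcp_rot: [179.3, 1.0, -178.0]
wrist_force: [-3.4, -0.3, 8.4]
opening: 0.0647
grasp_force: 30.3
```

{"name": "play_rows", "arguments": {"steps": [[[0,0,0,0],[0,0,0,0],[0,0,0,0],[0,0,0,0],[0,0,0,0]]], "gripper": 0.068}}

```text
time: 29.93
ee_pos: [0.5464, -0.033, 0.0297]
tcp_rot: [179.3, 0.8, -178.0]
wrist_force: [0.1, 0.1, -0.5]
opening: 0.068
grasp_force: 0.0
```

{"name": "play_rows", "arguments": {"steps": [[[0,0,0,0],[0,0,0,0],[0,0,0,0],[0,0,0,0],[0,0,0,0]]], "gripper": 0.085}}

```text
time: 30.35
ee_pos: [0.5466, -0.033, 0.03]
tcp_rot: [179.3, 0.8, -178.0]
wrist_force: [-0.7, -0.8, 0.2]
opening: 0.0851
grasp_force: 0.0
```

```bash
python3 w.py; python3 tilt.py|tail -1|sed 's/np.int64//g'
```

```text
t 30.35 [ 0.5466 -0.033   0.03  ] [-0.7 -0.8  0.2] open 0.0851
w7 (np.int64(197), np.int64(360)) now (np.int64(212), np.int64(344)) (np.int64(185), np.int64(345))
0 [191. 173.] [361. 173.];10 [197. 168.] [356. 168.];20 [202. 167.] [351. 167.];30 [207. 170.] [346. 170.];40 [211. 175.] [342. 175.];50 [214. 183.] [339. 183.];[(120, (17), (76), (166)), (123, (16), (76), (167)), (126, (16), (77), (166)), (129, (17), (78), (166)), (132, (17), (79), (166)), (135, (17), (80), (166)), (138, (17), (79), (167)), (141, (17), (82), (161)), (144, (12), (137), (81)), (147, (12), (143), (119)), (150, (12), (143), (121)), (153, (12), (145), (124)), (156, (12), (144), (123)), (159, (12), (144), (123)), (162, (12), (142), (122)), (165, (12), (144), (123)), (168, (12), (145), (125)), (171, (12), (145), (118)), (174, (22), (77), (249)), (177, (22), (77), (249)), (180, (14), (114), (145)), (183, (14), (115), (144)), (186, (14), (115), (144)), (189, (14), (114), (144)), (192, (14), (114), (145)), (195, (14), (114), (144)), (198, (14), (113), (144))]
```

Released, and the block is still leaning. I'm rising straight up and backing off, then measuring from the cameras.

{"name": "play_rows", "arguments": {"steps": [[[0,0,-0.01,0],[0,0,-0.015,0],[0,0,-0.025,0],[0,0,-0.03,0],[0,0,-0.04,0]]]}}

```text
time: 30.87
ee_pos: [0.5436, -0.0344, 0.15]
tcp_rot: [179.3, 0.7, -178.0]
wrist_force: [-0.3, -0.2, 0.1]
opening: 0.085
grasp_force: 0.0
```

{"name": "play_rows", "arguments": {"steps": [[[0.02,0,-0.01,0],[0.02,0,0,0],[0.02,0,0,0],[0.01,0,0,0],[0,0,0,0]]]}}

```text
time: 31.28
ee_pos: [0.4736, -0.0371, 0.16]
tcp_rot: [179.3, 0.9, -178.0]
wrist_force: [0.8, -0.1, 1.0]
opening: 0.085
grasp_force: 0.0
```

{"name": "play_rows", "arguments": {"steps": [[[0,0,0,0],[0,0,0,0],[0,0,0,0],[0,0,0,0],[0,0,0,0]]]}}

```text
time: 31.7
ee_pos: [0.4751, -0.037, 0.1586]
tcp_rot: [179.3, 0.8, -178.0]
wrist_force: [0.0, 1.1, 0.4]
opening: 0.0846
grasp_force: 0.0
```

```bash
python3 st.py
python3 - <<'E'
from h import *
F=np.array([.503,-.0325,.01]); yw=np.radians(2); B=np.array([[np.cos(yw),-np.sin(yw),0],[np.sin(yw),np.cos(yw),0],[0,0,1]])
c=cam('wrist');cv2.imwrite('pics/fin_w.png',c['img']);cv2.imwrite('pics/fin_s.png',cam('scene')['img'])
h=cv2.cvtColor(c['img'],cv2.COLOR_BGR2HSV)
# expected projections: block face corners for theta, x0
for x0,th in((8,38),(12,41),(5,36)):
    t=np.radians(th);pts=[]
    for s in(0,95):
        for y in(-.0325,.0325): pts.append(proj(c,F+B@np.array([(x0+s*np.cos(t)-21*np.sin(t))/1e3,y,(s*np.sin(t)+21*np.cos(t))/1e3])).round().tolist())
    print(x0,th,pts)
m=cv2.inRange(h,np.array([12,95,110]),np.array([16,130,175]));m=cv2.morphologyEx(m,cv2.MORPH_CLOSE,np.ones((9,9)))
m=cv2.morphologyEx(m,cv2.MORPH_OPEN,np.ones((9,9)))
cs,_=cv2.findContours(m,0,2);k=max(cs,key=cv2.contourArea);print(cv2.contourArea(k),cv2.approxPolyDP(k,6,True).reshape(-1,2).tolist())
r=blob(c,[0,100,60],[9,255,255],(100,0,450,420));print('red',cv2.boundingRect(r),cv2.contourArea(r)); print('pot lid pred',proj(c,[.6007,-.0315,.06]))
E
```

```text
31.7 [ 0.47508929 -0.03702113  0.15864377] [ 179.30979824    0.80508985 -178.01146121] [-4.92 -6.67 -9.48 86.47  0.78 -6.91]
[[-0.999 -0.035  0.014]
 [-0.035  0.999  0.013]
 [-0.014  0.012 -1.   ]]
8 38 [[244.0, 221.0], [314.0, 221.0], [241.0, 331.0], [320.0, 330.0]]
12 41 [[245.0, 224.0], [314.0, 224.0], [240.0, 333.0], [320.0, 333.0]]
5 36 [[244.0, 219.0], [314.0, 219.0], [241.0, 328.0], [319.0, 328.0]]
8819.5 [[231, 222], [230, 266], [242, 267], [239, 333], [316, 333], [314, 267], [325, 266], [326, 251], [312, 231], [328, 230], [328, 222]]
red (246, 336, 22, 19) 227.0
pot lid pred [276.98876149 337.5470781 ]
```

Run:
```python
from h import *
t=cam('top');s=cam('scene')
for n,c,roi in(('top',t,(290,140,370,230)),('scene',s,(290,170,390,270))):
    h=cv2.cvtColor(c['img'],cv2.COLOR_BGR2HSV); x0,y0,x1,y1=roi
    m=cv2.inRange(h,np.array([0,90,90]),np.array([9,255,255]))|cv2.inRange(h,np.array([170,90,90]),np.array([180,255,255]))
    p=np.argwhere(m[y0:y1,x0:x1])[:,::-1]+[x0,y0]; print(n,len(p),p.min(0),p.max(0))
    q=np.array([proj(c,[.6007+.027*np.cos(a),-.0315+.027*np.sin(a),.06]) for a in np.linspace(0,6.3,60)]);print(' pred lid',q.min(0).round(1),q.max(0).round(1))
# teal unchanged?
b=blob(t,[70,40,40],[105,255,160],(195,165,245,205));print(ray(t,*cv2.minAreaRect(b)[0],.021))
```

```text
top 71 [320 173] [340 186]
 pred lid [319.5 172.2] [338.1 190.7]
scene 77 [342 209] [351 228]
 pred lid [328. 206.] [350.3 222.5]
[0.57509844 0.31497305 0.021     ]
```

Run:
```python
from h import *
t=cam('top'); a=cv2.imread('pics/top0.png')
for im in(a,t['img']):
    h=cv2.cvtColor(im,cv2.COLOR_BGR2HSV);m=cv2.inRange(h,np.array([70,40,40]),np.array([105,255,160]))[160:210,190:250];p=np.argwhere(m);print(len(p),p.mean(0)[::-1]+[190,160])
d=cv2.absdiff(a,t['img']).max(2);print([d[y0:y1,x0:x1].max() for x0,y0,x1,y1 in((200,165,240,202),(140,228,178,298),(394,160,414,195))])
```

```text
41 [217.36585366 186.56097561]
40 [218.125 185.55 ]
[np.uint8(15), np.uint8(17), np.uint8(16)]
```

Nothing has changed around the bystanders (only image noise), so I'm handing in.

```bash
python3 -c "
from workcell import bot
print(bot.job_done())"
```

```text
the job is handed in; nothing more can be done
None
```

I handed the job in at about 32 s: the pot stands in the ring, the block leans against it at roughly 40° carved face up, and everything is let go. Camera checks show the teal block, gouge and roller unmoved, but the hand-in returned no verdict.

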